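# Snap the burnishing roller into the clips of the leaning stand

### The job

Put the loose wooden roller away: lay it across the two spring clips of the leaning stand, centred, and press it square to the sloping face until both clips snap round it and it is fully home. Press with feeling: the clips sit on a springy carrier that yields first, and it must not be driven down to its stop. Let go, and leave the things standing around where they are.

Things in the scene. Friction and masses are not known exactly. Their poses are not given: they have to be found in the camera images.
- roller: Loose turned wooden roller: plain round bar, 20 mm diameter, 170 mm long, domed ends alike, a thin groove near each; 0.06 to 0.11 kg. Lies on the table. Origin at mid length on its surface, its axis passing through own (0, 0, 10 mm); own y runs along the bar. It may roll, so own z need not stay up. Use roller_mid for its centre.
- roller_mid (a point): Centre of the roller (mid length, on its axis), 10 mm above the table while it lies there. Same axes as roller: y along the bar.
- stand: Plywood stand fixed on the table, 200 mm wide (own y), own x from -20 to +170 mm. Origin on the table, straight below the seated roller's centre; own x points away from the robot at yaw 0. Its board slopes up and away from the robot at 35 degrees, carrying the clips. At the upper end a panel stands square on the board and so leans over the clips towards the robot.
- panel_top (a point): Middle of the top edge of the leaning panel, on the face towards the clips. The face is 116 mm up the slope from the clips' centre line, 200 mm wide, parallel to the pressing direction; its top is 108 mm beyond the seat along it. A gripper upright over the clips meets this panel; one tilted 35 degrees, square to the slope, is clear.
- seat (a point): On the spring-borne clip carrier: where the roller's centre is when fully home; 108 mm above the table at rest, moves with the carrier. Own y: along the seated roller. Own x: up the slope. Own z: out of the slope, up and towards the robot; press along own -z. Two steel clips at own y +45 and -45 mm, each 14 mm wide, 76 mm clear between. Carrier's top face between them 22 mm below this point.
- carrier (a joint): How far the carrier (46 x 126 mm aluminium bar with the clips) is pressed down along seat's own -z, m: 0 at rest, stop at 0.026. Springs: it yields from about 1.3 N on, 0.85 N per mm, so it sinks 11 to 18 mm before the clips snap, taking the seat along: follow it. A push of about 22 N reaches the stop (more than 0.025 is forbidden). After the snap it springs up against the roller.
- wax_disc: Bystander: disc of wax, 51 mm across, 18 mm high, lying in front of the stand; origin under its centre.
- spool: Bystander: thread spool standing on end, about 60 mm across, 54 mm high, right of the stand; origin under its centre.
- dark_bottle: Bystander: dark brown capped bottle, 46 mm across, 118 mm high, standing left of the stand; origin under its centre.
- left_throat (a point): Middle of the throat of the left clip (two spring-steel fingers facing each other across own x, feet 21 mm below the seat): 6 mm above the seat, lips 16 mm apart; the right clip is alike. Flared mouth 32 mm wide, 15 mm above it. The 20 mm roller meets the throat with its axis 13 mm above the seat; both clips together need about 11 to 17 N to snap, then the force drops suddenly.

How it is judged:
At the end, for the whole second after the job is handed in: The roller lies in both clips: its centre within 2 mm of fully home (3 mm across the clips), within 15 mm of central along its length, its axis within 0.05 rad of the clip line, at rest, released, and the carrier is back up (within 4 mm of its rest) (z of roller_mid in the frame of seat between -0.003 and 0.002 m and x of roller_mid in the frame of seat between -0.003 and 0.003 m and y of roller_mid in the frame of seat between -0.015 and 0.015 m and angle between the y axis of roller and the y axis of seat, either way round below 0.05 rad and value of joint carrier below 0.004 m and linear speed of roller below 0.02 m/s); the robot touches nothing.
It fails at once if the carrier is driven down to its stop (more than 25 mm) (value of joint carrier above 0.025 m).
It fails at once if a bystander is moved by more than 30 mm (distance of any of wax_disc, spool, dark_bottle from where it was at the start of the episode above 0.03 m).
It also fails if it takes over 53 s, if anything falls off the work surface, if the arm or the gripper's body presses on something with over 40 N, if the wrist force passes 120 N, or if a joint passes its speed limit or range.

### The arm

A 7-joint arm with a two-finger parallel gripper is mounted at the origin on a cart in front of the work surface, level with it; the furniture and walls round the work are solid. World frame = base frame: x ahead of the robot, y to its left, z up, the work surface at z = 0. Lengths are in m, angles in rad, forces in N, time in s.
With the tool pointing down it reaches from about 0.425 to 0.875 m from the base axis. Payload 4.7 kg.
Tool frame: the origin (TCP) lies midway between the tips of the shut fingers; the grasp point (between the pads) lies 19 mm behind it; z points along the fingers, y is the line along which they close (so a half turn about z gives the same grasp; the last joint's range is limited). The gripper opens to 87 mm and grips with 3 to 60 N. Pads are 19 mm wide; open, the fingers measure 117 mm over their backs; the gripper's body (75 mm by 190 mm) begins 51 mm behind the grasp point.
Start: joints at [-1.323, 0.321, -0.07, 1.45, 0.023, 1.371, -0.057], TCP at [0.151, 0.632, 0.223] pointing down, gripper open.
Joint ranges: [-2.86, 2.86], [-0.3, 2.09], [-1.38, 1.24], [0.06, 2.45], [-1.56, 4.7], [0.09, 2.05], [-2.69, 2.69]. Speed limits (rad/s): [2.57, 2.57, 3.14, 3.14, 3.14, 3.14, 3.14].

### API

Orientations are given as a 3x3 rotation matrix whose columns are the frame's x, y, z axes.
In Python, from bench import * gives the robot as it stands.
- The arm moves only by the tool drive_tool, never from a script. Its arguments are lists of equal length, an entry for each row: "translation": the shift along the tool's x, y, z scaled (see below), a list of three; "rotation": the turn, a rotation vector about the tool's x, y, z scaled (see below), a list of three; "claw": the closure, from 0 (fully open) to 1 (shut). A call has exactly 5 rows; each row is the pose to reach, as a shift and turn from the pose commanded when the call began, along the tool's axes at that moment, turning the shorter way round; what a row does not reach only later rows make up. The controller multiplies each number of a shift by 500 mm and each number of a turn by 180 degrees. A row lasts 1/8 s, in which the tool goes at most 62.5 mm and 10.7 degrees, less where a joint would pass 70% of its speed; a pose out of reach is approached as far as the arm can. A call with a number of a shift or a turn outside -1 to 1 is refused whole. A call with a gripper value outside its range is refused whole. The fingers move at their own pace and stop on an object; "newtons" is the grip in N (left out, the last holds). Time passes only in rows, so rows that repeat a pose let the fingers close, or fill a call up. It gives the time, the measured TCP pose, the force, the opening and the grip force at its end, in the units of the state.
- read_state(): the state, without advancing time (a new reading comes with each control period).
- capture(name): name is "side" or "top" or "wrist"; returns a dict with "frame" (420x560x3 uint8, red, green, blue), "intrinsics" (3x3 intrinsics, pixels), "R" (3x3) and "t" (3): a world point X has camera coordinates R X + t. Camera axes: x right, y down, z forward; pixel columns grow to the right and rows downward; lengths in m; the calibration is good to about 2 mm. A picture is of the moment at which its call begins. There is no depth.
- sign_off(): hands the job in; it is judged then, once.
Trained networks look in a picture, given as the dict that the camera call returned (one of the last four; its "shot" number tells which), for a name from the list of things; names that differ only in an ending like _2 or _b are one class to them, and where a whole thing is asked for, a point or a joint stands for the part that bears it (a point fixed in the world has none). Each returns a list of dicts, best first, with "confidence" (0 to 1); they miss things now and then, are a little off and sometimes report something else, mostly with a low value. They report only what shows in the picture. A call takes as long as a camera call.
- masks_of(picture, query): "pixels" (420x560 bool, what is visible of it) and "point" ([column, row] in pixels, amid what is visible of it).
The state is a dict: "clock": time; "q": joint angles; "joint_vel": joint speeds; "tau": joint torques, N m; "tool_pos": TCP position; "ee_rot": TCP orientation; "contact_force": force on the tool from outside, world axes, zero at the start; "ft_torque": the same for the moment, N m; "opening": opening from 0.0 (shut) to 1.0 (fully open); "grasp_force": force on a finger pad.
Only numpy, scipy, OpenCV 4.12 (cv2) and the standard library are available. Lean on these libraries where they do the work, as an engineer would, in place of code of your own. Each camera call takes 0.05 s, during which the arm holds its last target. There are 200 camera calls.

## Working session

There is one attempt and no reset: what is moved stays moved. The work goes in short steps, Python scripts to look and compute and a tool call to move; the robot and the scene stay as the last step left them, time stands still between calls to the robot, and variables do not carry over. Pictures are saved under pics/ and viewed, at most 10 in all, crops included, and the job is handed in when it is done.

Besides the shell and the picture viewer there is one more tool, called after ">>>" by a JSON object that holds its "op" and its "data", one argument or row to a line. drive_tool: Moves the arm, as the interface text tells. Its arguments: {"type":"object","properties":{"translation":{"type":"array"},"rotation":{"type":"array"},"claw":{"type":"array"},"newtons":{"type":"number"}},"required":["translation","rotation","claw"]}

```bash
mkdir -p pics; ls; cat > h.py <<'E'
from bench import *
import numpy as np, cv2
def save(p,n): cv2.imwrite('pics/'+n,cv2.cvtColor(p['frame'],cv2.COLOR_RGB2BGR))
E
python3 - <<'E'
from h import *
s=read_state(); print(s['clock'],s['tool_pos'],np.round(s['ee_rot'],3).tolist(),s['opening'])
a=capture('side');b=capture('top')
im=np.hstack([a['frame'],b['frame']])
cv2.imwrite('pics/a.png',cv2.cvtColor(cv2.resize(im,(800,300)),cv2.COLOR_RGB2BGR)); 
save(b,'b.png')
for p in (a,b):
  print(-p['R'].T@p['t'],p['R'][2])
  for q in ['roller','stand','seat','wax_disc','spool','dark_bottle']:
    print(q,[(round(m['confidence'],2),np.round(m['point']).tolist(),int(m['pixels'].sum())) for m in masks_of(p,q)[:2]])
E
```

```text
pics
0.0 [0.15051991 0.6317432  0.22142593] [[-0.973, 0.232, -0.0], [0.232, 0.973, -0.002], [-0.0, -0.002, -1.0]] 0.9990209142164679
[0.54451002 1.07956394 0.63047794] [-0.02080757 -0.9165829  -0.39930293]
roller [(0.8, [318.0, 326.0], 516)]
stand [(0.97, [225.0, 241.0], 5417)]
seat [(0.65, [250.0, 228.0], 477)]
wax_disc [(0.79, [327.0, 281.0], 277)]
spool [(0.77, [312.0, 211.0], 258)]
dark_bottle [(0.76, [249.0, 294.0], 1013)]
[ 0.36441454 -0.01030806  1.44135482] [ 0.1294908   0.02104627 -0.99135725]
roller [(0.66, [185.0, 244.0], 412)]
stand [(0.82, [296.0, 164.0], 5111), (0.34, [207.0, 192.0], 278)]
seat [(0.7, [188.0, 241.0], 405), (0.57, [292.0, 187.0], 802)]
wax_disc [(0.81, [250.0, 254.0], 250)]
spool [(0.67, [384.0, 252.0], 218)]
dark_bottle [(0.67, [207.0, 190.0], 282), (0.31, [190.0, 243.0], 429)]
```

View pics/a.png

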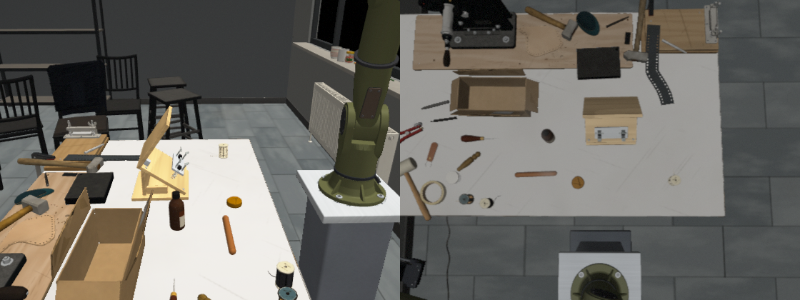

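View pics/b.png

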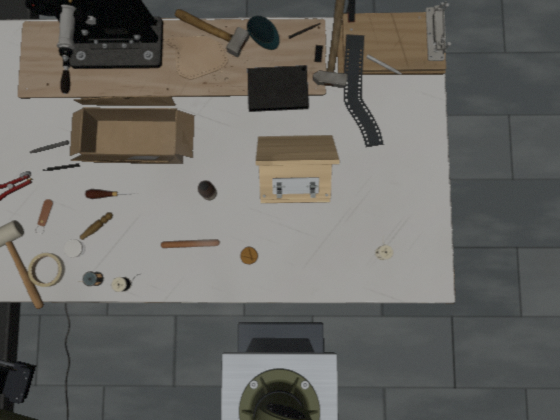

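The top view shows the roller at about (190,243), lying along world y. The stand's clips are at (279,188) and (313,187), the wax disc is at (249,256) and the spool is at (384,253). The side view agrees, so I'll triangulate.

```bash
cat >> h.py <<'E'
def P(p): return p['intrinsics']@np.c_[p['R'],p['t']]
def tri(pa,ua,pb,ub):
  X=cv2.triangulatePoints(P(pa),P(pb),np.array(ua,float).reshape(2,1),np.array(ub,float).reshape(2,1)); return (X[:3]/X[3]).ravel()
def plane(p,u,z):
  C=-p['R'].T@p['t']; d=p['R'].T@np.linalg.inv(p['intrinsics'])@np.r_[u,1]; return C+d*(z-C[2])/d[2]
def proj(p,X):
  x=P(p)@np.r_[X,1]; return x[:2]/x[2]
def ends(m):
  ys,xs=np.nonzero(m); q=np.c_[xs,ys].astype(float); c=q.mean(0); d=np.linalg.svd(q-c,full_matrices=False)[2][0]; t=(q-c)@d
  return c,c+d*t.min(),c+d*t.max()
E
python3 - <<'E'
from h import *
a=capture('side');b=capture('top')
ma=masks_of(a,'roller')[0]['pixels'];mb=masks_of(b,'roller')[0]['pixels']
A=ends(ma);B=ends(mb)
print(A,B); print('mid',tri(a,A[0],b,B[0]))
for e in B: print(plane(b,e,.01))
for e in A: print('side',plane(a,e,.01))
for q,z in [('wax_disc',.009),('spool',.03),('dark_bottle',.1),('stand',.05)]:
  print(q,plane(b,masks_of(b,q)[0]['point'],z),plane(a,masks_of(a,q)[0]['point'],z))
print('clips',plane(b,[279,188],.108),plane(b,[313,187],.108))
f=a['frame'][100:280,180:300]; cv2.imwrite('pics/c.png',cv2.cvtColor(cv2.resize(f,(0,0),fx=3.3,fy=3.3,interpolation=2),cv2.COLOR_RGB2BGR))
f=b['frame'][125:215,245:350]; cv2.imwrite('pics/d.png',cv2.cvtColor(cv2.resize(f,(0,0),fx=6,fy=6,interpolation=2),cv2.COLOR_RGB2BGR))
E
```

```text
(array([320.1129326 , 329.45901639]), array([313.8309548 , 300.81774414]), array([325.98316457, 356.22302562])) (array([189.53975904, 243.13253012]), array([219.03675324, 241.83645834]), array([159.93116961, 244.43350529]))
mid [0.45361211 0.25548255 0.00379268]
[0.45243532 0.25442632 0.01      ]
[0.45619804 0.17038582 0.01      ]
[0.4486516  0.33893589 0.01      ]
side [0.45531893 0.26352365 0.01      ]
side [0.46013429 0.16245299 0.01      ]
side [0.45150381 0.34360021 0.01      ]
wax_disc [0.4168266  0.08573389 0.009     ] [0.4197066  0.09512156 0.009     ]
spool [ 0.42408459 -0.29260788  0.03      ] [ 0.42935039 -0.2703404   0.03      ]
dark_bottle [0.58406653 0.19343869 0.1       ] [0.59850393 0.27985577 0.1       ]
stand [ 0.67249657 -0.04429449  0.05      ] [ 0.67106258 -0.04507085  0.05      ]
clips [ 0.59419188 -0.00063798  0.108     ] [ 0.59678077 -0.09155953  0.108     ]
```

View pics/d.png

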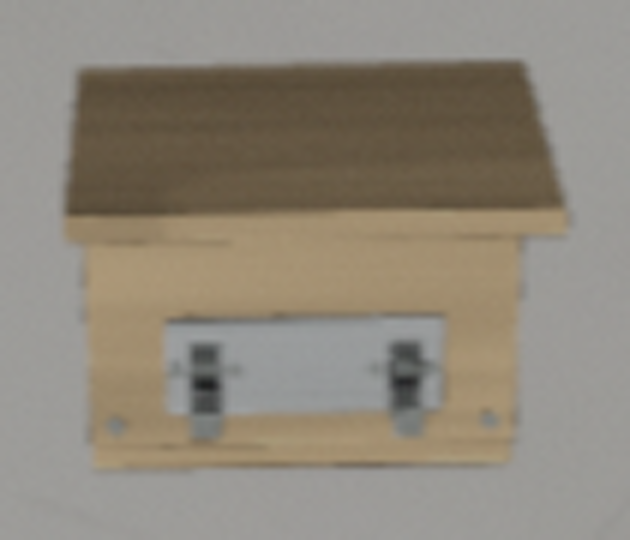

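The stand's yaw is about +1.5 deg, with the clips at (205,385) and (405,382) in the crop. Next I'll move above the roller for wrist views.

```bash
cat >> h.py <<'E'
from scipy.spatial.transform import Rotation as Ro
def Rt(tilt,yaw):
  # tool x=+y world, y=+x world, z down; tilted so the tool leans square to slope, yawed
  B=np.array([[0,1,0],[1,0,0],[0,0,-1.]]).T
  return Ro.from_euler('z',yaw,degrees=True).as_matrix()@Ro.from_euler('y',-tilt,degrees=True).as_matrix()@B
def go(p,R,s=None):
  s=s or read_state(); R0=np.array(s['ee_rot'])
  print('shift',np.round(R0.T@(np.array(p)-s['tool_pos'])/.5,4),'turn',np.round(Ro.from_matrix(R0.T@R).as_rotvec()/np.pi,4))
E
python3 - <<'E'
from h import *
print(Rt(35,0)); w=capture('wrist'); s=read_state()
print('cam in tool',s['ee_rot'].T@(-w['R'].T@w['t']-s['tool_pos']), w['R']@s['ee_rot'],w['intrinsics'][0])
go([.43,.2545,.2],Rt(0,2.5))
E
```

```text
[[ 0.          0.81915204  0.57357644]
 [ 1.          0.          0.        ]
 [ 0.          0.57357644 -0.81915204]]
cam in tool [ 0.08094524 -0.00017444 -0.16134779] [[ 3.59161268e-04  9.99999887e-01  3.10328171e-04]
 [-9.55422282e-01  4.34772761e-04 -2.95242399e-01]
 [-2.95242501e-01 -1.90454815e-04  9.55422330e-01]] [315.33000596   0.         277.52047376]
shift [-0.7186 -0.6057  0.0452] turn [ 0.     -0.      0.4117]
```

>>> {"op": "drive_tool", "data": {
  "translation": [
    [-0.72,-0.606,0.045],
    [-0.72,-0.606,0.045],
    [-0.72,-0.606,0.045],
    [-0.72,-0.606,0.045],
    [-0.72,-0.606,0.045]
  ],
  "rotation": [
    [0,0,0.412],
    [0,0,0.412],
    [0,0,0.412],
    [0,0,0.412],
    [0,0,0.412]
  ],
  "claw": [0,0,0,0,0]
}}

```text
clock: 1.98
tool_pos: [0.3375, 0.3798, 0.2079]
ee_rot: [[-0.383, 0.924, 0.001], [0.924, 0.383, 0.001], [0.001, 0.001, -1.0]]
contact_force: [0.3, 0.3, -0.2]
opening: 1.0
grasp_force: 0.0
```

```bash
python3 - <<'E'
from h import *
s=read_state(); print(s['tool_pos'],s['q']); go([.43,.2545,.2],Rt(0,2.5))
E
```

```text
[0.33745896 0.37979733 0.20791231] [-1.07690509  0.02330098  0.18369838  1.82549445 -0.00460447  1.29200796
 -0.49862868]
shift [-0.3024  0.0749  0.0157] turn [ 0.0003 -0.0003  0.1113]
```

>>> {"op": "drive_tool", "data": {
  "translation": [
    [-0.302,0.075,0.016],
    [-0.302,0.075,0.016],
    [-0.302,0.075,0.016],
    [-0.302,0.075,0.016],
    [-0.302,0.075,0.016]
  ],
  "rotation": [
    [0,0,0.111],
    [0,0,0.111],
    [0,0,0.111],
    [0,0,0.111],
    [0,0,0.111]
  ],
  "claw": [0,0,0,0,0]
}}

```text
clock: 2.6
tool_pos: [0.429, 0.258, 0.1997]
ee_rot: [[-0.052, 0.999, -0.0], [0.999, 0.052, 0.001], [0.001, -0.0, -1.0]]
contact_force: [-0.5, 0.1, 0.9]
opening: 0.998
grasp_force: 0.0
```

```bash
python3 - <<'E'
from h import *
s=read_state(); print(s['tool_pos'],s['q'],s['joint_vel'].max() if hasattr(s['joint_vel'],'max') else s['joint_vel']); 
w=capture('wrist'); m=masks_of(w,'roller')[0]; print(m['confidence'],m['pixels'].sum())
E_=ends(m['pixels'])
print(E_,[plane(w,e,.01) for e in E_])
a=capture('side');A=ends(masks_of(a,'roller')[0]['pixels']); print([plane(a,e,.01) for e in A],A)
b=capture('top');B=ends(masks_of(b,'roller')[0]['pixels'])
print('tri',tri(w,E_[0],b,B[0]),tri(w,E_[0],a,A[0]))
im=np.hstack([w['frame']]); save(w,'e.png'); np.savez('w0.npz',**{k:w[k] for k in('frame','intrinsics','R','t')})
E
```

```text
[0.42904436 0.25795266 0.19973733] [-0.92420092  0.00861501  0.33391909  1.85706152 -0.00374799  1.27618331
 -0.53724305] 0.0024933831442866435
0.84 2655
(array([299.23653484, 187.32843691]), array([301.32572643, 115.92175704]), array([297.07844292, 261.090068  ])) [array([0.45403609, 0.26052135, 0.01      ]), array([0.45061092, 0.33828048, 0.01      ]), array([0.45810209, 0.16821396, 0.01      ])]
[array([0.45504285, 0.26109845, 0.01      ]), array([0.45900498, 0.16289412, 0.01      ]), array([0.45175783, 0.34252048, 0.01      ])] (array([320.1431127 , 328.70661896]), array([314.3612832 , 300.92481131]), array([325.78911473, 355.83577286]))
tri [ 0.85793967 -0.11427695 -1.88299795] [0.45470169 0.26021521 0.00927009]
```

View pics/e.png

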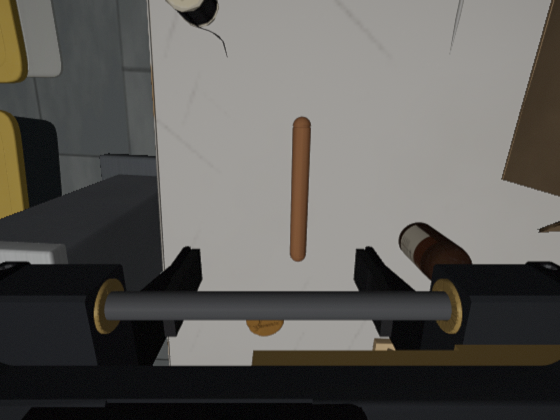

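The wrist view shows the roller clear of everything, between (301,116) and (297,261). Wrist and side views give its centre as (0.4545, 0.253, 0.009), yaw 2.5 deg. Before grasping I'll look square at the clips, while nothing in the gripper blocks the view.

```bash
python3 - <<'E'
from h import *
go([.5095,-.046,.231],Rt(35,1.5))
E
```

```text
shift [-0.6151  0.1285 -0.0628] turn [-0.1944 -0.0026  0.0081]
```

>>> {"op": "drive_tool", "data": {
  "translation": [
    [-0.615,0.129,-0.063],
    [-0.615,0.129,-0.063],
    [-0.615,0.129,-0.063],
    [-0.615,0.129,-0.063],
    [-0.615,0.129,-0.063]
  ],
  "rotation": [
    [-0.194,-0.003,0.008],
    [-0.194,-0.003,0.008],
    [-0.194,-0.003,0.008],
    [-0.194,-0.003,0.008],
    [-0.194,-0.003,0.008]
  ],
  "claw": [0,0,0,0,0]
}}

```text
clock: 3.52
tool_pos: [0.4909, 0.1225, 0.1892]
ee_rot: [[-0.04, 0.902, 0.429], [0.999, 0.031, 0.029], [0.013, 0.43, -0.903]]
contact_force: [0.5, 0.1, -0.1]
opening: 0.999
grasp_force: 0.0
```

```bash
python3 - <<'E'
from h import *
s=read_state(); print(s['tool_pos'],s['q']); go([.5095,-.046,.231],Rt(35,1.5))
w=capture('wrist'); save(w,'f.png'); np.savez('w1.npz',**{k:w[k] for k in('frame','intrinsics','R','t')})
for q in('seat','left_throat'): print([(round(m['confidence'],2),m['point']) for m in masks_of(w,q)])
E
```

```text
[0.49091278 0.12252305 0.18917674] [-0.00498911 -0.28616736 -0.3336491   2.19635374  0.03715427  0.78774555
 -0.32935984]
shift [-0.3372  0.0591 -0.0692] turn [-0.053  -0.0057  0.0018]
[(0.58, [328.5, 335.5])]
[(0.63, [326.6, 335.6])]
```

View pics/f.png

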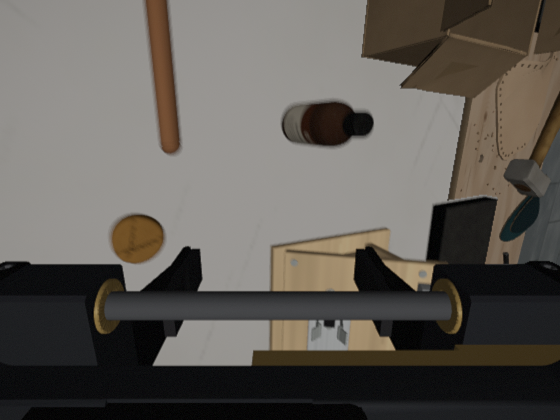

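The wrist view on the way shows the stand at (330,300), partly behind the gripper bar. Joint 2 is close to its limit. I'll go on.

>>> {"op": "drive_tool", "data": {
  "translation": [
    [-0.337,0.059,-0.069],
    [-0.337,0.059,-0.069],
    [-0.337,0.059,-0.069],
    [-0.337,0.059,-0.069],
    [-0.337,0.059,-0.069]
  ],
  "rotation": [
    [-0.053,-0.006,0.002],
    [-0.053,-0.006,0.002],
    [-0.053,-0.006,0.002],
    [-0.053,-0.006,0.002],
    [-0.053,-0.006,0.002]
  ],
  "claw": [0,0,0,0,0]
}}

```text
clock: 4.3
tool_pos: [0.5332, -0.0068, 0.1892]
ee_rot: [[-0.03, 0.842, 0.539], [0.999, 0.017, 0.03], [0.016, 0.54, -0.842]]
contact_force: [-0.2, 2.9, 0.2]
opening: 1.002
grasp_force: 0.0
```

```bash
python3 - <<'E'
from h import *
s=read_state(); print(s['tool_pos'],s['q']); go([.5095,-.046,.231],Rt(35,1.5))
w=capture('wrist'); save(w,'g.png'); np.savez('w2.npz',**{k:w[k] for k in('frame','intrinsics','R','t')})
for q in('seat','left_throat'): print([(round(m['confidence'],2),m['point']) for m in masks_of(w,q)])
E
```

```text
[ 0.53316832 -0.00675448  0.18917115] [ 0.1838823  -0.30003568 -0.17810429  2.26201296 -0.14253828  0.60866692
  0.11704947]
shift [-0.0757  0.004  -0.0983] turn [-0.0129 -0.005  -0.0018]
[(0.61, [285.6, 235.7])]
[(0.83, [282.6, 235.2])]
```

View pics/g.png

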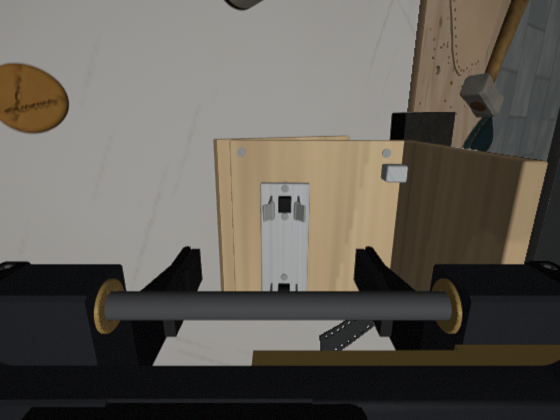

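This is a good view: the left clip is at (284,205), and the carrier screws at (285,188) and (284,277). Moving towards -y gives a second view with both clips showing.

>>> {"op": "drive_tool", "data": {
  "translation": [
    [-0.12,0.0,0.0],
    [-0.12,0.0,0.0],
    [-0.12,0.0,0.0],
    [-0.12,0,0.0],
    [-0.12,0,0.0]
  ],
  "rotation": [
    [-0.013,-0.005,-0.002],
    [-0.013,-0.005,-0.002],
    [-0.013,-0.005,-0.002],
    [-0.013,-0.005,-0.002],
    [-0.013,-0.005,-0.002]
  ],
  "claw": [0,0,0,0,0]
}}

```text
clock: 5.08
tool_pos: [0.5334, -0.0678, 0.1863]
ee_rot: [[-0.024, 0.82, 0.571], [1.0, 0.026, 0.004], [-0.012, 0.571, -0.821]]
contact_force: [-0.5, 0.1, 0.3]
opening: 1.002
grasp_force: 0.0
```

```bash
python3 - <<'E'
from h import *
s=read_state(); print(s['tool_pos'],np.round(s['q'],2)); 
w=capture('wrist'); np.savez('w3.npz',**{k:w[k] for k in('frame','intrinsics','R','t')})
w2=np.load('w2.npz')
n=np.array([-.574,0,.819])
print([proj(w,np.array([.595,-.046+o,.108])-.022*n).round() for o in(-.045,.045)],[proj(w2,np.array([.595,-.046+o,.108])-.022*n).round() for o in(-.045,.045)])
A=w2['frame'][170:300,220:350];B=w['frame'][100:230,220:350]
im=np.hstack([cv2.resize(x,(400,400),interpolation=2) for x in(A,B)])
cv2.imwrite('pics/i.png',cv2.cvtColor(im,cv2.COLOR_RGB2BGR)); print(w['frame'].shape)
E
```

```text
[ 0.53338183 -0.06783348  0.18628448] [ 0.24 -0.3  -0.09  2.29 -0.21  0.56  0.32]
[array([283., 229.]), array([286., 132.])] [array([285., 288.]), array([287., 202.])]
(420, 560, 3)
```

View pics/i.png

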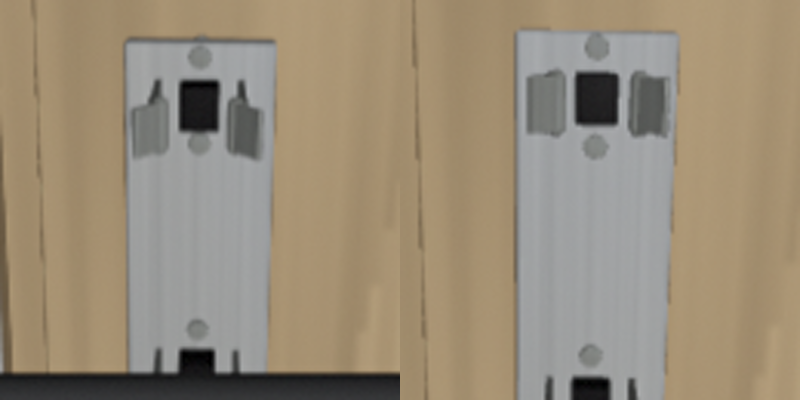

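The crop shows the screws and clip feet clearly in both wrist views. I'll triangulate them.

```bash
python3 - <<'E'
from h import *
a=np.load('w2.npz');b=np.load('w3.npz'); k=130/400
A=[(200,57),(199,144),(197,329),(199.5,106)];B=[(197,47),(195.5,147),(190.5,355),(196.5,98)]
X=[]
for u,v in zip(A,B):
  u=np.array(u)*k+[220,170]-.35;v=np.array(v)*k+[220,100]-.35
  x=tri(a,u,b,v); X.append(x); print(x, proj(a,x)-u)
X=np.array(X)
d=X[2]-X[0]; print(np.linalg.norm(d),'yaw',np.degrees(np.arctan2(d[0],-d[1])),'slopez',d[2])
# carrier-plane estimate, known plane height
yaw=np.radians(1.5); n=np.array([-.5736*np.cos(yaw),-.5736*np.sin(yaw),.819]); y=np.array([-np.sin(yaw),np.cos(yaw),0])
print('seat from foot', X[3]+.022*n-.045*y, X[:2].mean(0)+.022*n-.045*y)
E
```

```text
[0.60312859 0.01305814 0.0913719 ] [-0.06191381 -0.01088653]
[ 0.60381089 -0.01410283  0.09107537] [0.02109332 0.00388367]
[ 0.60401184 -0.07597512  0.09187373] [-0.14273457 -0.02725772]
[ 5.99450881e-01 -2.58186133e-04  9.70375467e-02] [-0.11687845 -0.02070015]
0.08903905969156313 yaw 0.5683781191366661 slopez 0.0005018226107490475
seat from foot [ 0.58801397 -0.0455731   0.11505555] [ 0.59203283 -0.04583725  0.10924164]
```

```bash
python3 - <<'E'
from h import *
go([.4545,.2533,.13],Rt(0,2.5))
E
```

```text
shift [ 0.6477 -0.1771  0.0048] turn [ 0.1935  0.0055 -0.0052]
```

>>> {"op": "drive_tool", "data": {
  "translation": [
    [0.648,-0.177,0.005],
    [0.648,-0.177,0.005],
    [0.648,-0.177,0.005],
    [0.648,-0.177,0.005],
    [0.648,-0.177,0.005]
  ],
  "rotation": [
    [0.194,0.005,-0.005],
    [0.194,0.005,-0.005],
    [0.194,0.005,-0.005],
    [0.194,0.005,-0.005],
    [0.194,0.005,-0.005]
  ],
  "claw": [0.3,0.3,0.3,0.3,0.3]
}}

```text
clock: 5.75
tool_pos: [0.4611, 0.2325, 0.1335]
ee_rot: [[-0.04, 0.999, -0.002], [0.999, 0.04, 0.0], [0.0, -0.002, -1.0]]
contact_force: [1.1, 0.5, -0.1]
opening: 0.705
grasp_force: 0.0
```

```bash
python3 - <<'E'
from h import *
go([.4545,.2533,.06],Rt(0,2.5))
E
```

```text
shift [ 0.042  -0.0112  0.147 ] turn [-0.0007 -0.0001 -0.0013]
```

>>> {"op": "drive_tool", "data": {
  "translation": [
    [0.042,-0.011,0.147],
    [0.042,-0.011,0.147],
    [0.042,-0.011,0.147],
    [0.042,-0.011,0.147],
    [0.042,-0.011,0.147]
  ],
  "rotation": [
    [0,0,0],
    [0,0,0],
    [0,0,0],
    [0,0,0],
    [0,0,0]
  ],
  "claw": [0.3,0.3,0.3,0.3,0.3]
}}

```text
clock: 6.38
tool_pos: [0.4558, 0.2505, 0.0622]
ee_rot: [[-0.039, 0.999, 0.002], [0.999, 0.039, -0.0], [-0.0, 0.002, -1.0]]
contact_force: [0.1, 0.4, -0.0]
opening: 0.7
grasp_force: 0.0
```

```bash
python3 - <<'E'
from h import *
w=capture('wrist'); m=masks_of(w,'roller')[0]; E_=ends(m['pixels']); print([plane(w,e,.01) for e in E_],m['pixels'].sum())
go([.4545,.2533,.003],Rt(0,2.5))
E
```

```text
[array([0.45381159, 0.27406645, 0.01      ]), array([0.45108374, 0.33742525, 0.01      ]), array([0.45843118, 0.16676881, 0.01      ])] 5446
shift [ 0.0057 -0.0012  0.1173] turn [ 0.0003  0.0002 -0.0013]
```

>>> {"op": "drive_tool", "data": {
  "translation": [
    [0.003,-0.002,0.06],
    [0.003,-0.002,0.117],
    [0.003,-0.002,0.117],
    [0.003,-0.002,0.117],
    [0.003,-0.002,0.117]
  ],
  "rotation": [
    [0,0,0],
    [0,0,0],
    [0,0,0],
    [0,0,0],
    [0,0,0]
  ],
  "claw": [0.3,0.3,0.3,0.3,0.3]
}}

```text
clock: 7.1
tool_pos: [0.4531, 0.2522, 0.0024]
ee_rot: [[-0.041, 0.999, -0.001], [0.999, 0.041, -0.001], [-0.001, -0.001, -1.0]]
contact_force: [-0.7, -0.1, -0.3]
opening: 0.699
grasp_force: 0.0
```

>>> {"op": "drive_tool", "data": {
  "translation": [
    [0,0,0],
    [0,0,0],
    [0,0,0],
    [0,0,0],
    [0,0,0]
  ],
  "rotation": [
    [0,0,0],
    [0,0,0],
    [0,0,0],
    [0,0,0],
    [0,0,0]
  ],
  "claw": [1,1,1,1,1],
  "newtons": 50
}}

```text
clock: 7.72
tool_pos: [0.4529, 0.2523, 0.0019]
ee_rot: [[-0.041, 0.999, -0.001], [0.999, 0.041, -0.001], [-0.001, -0.001, -1.0]]
contact_force: [0.5, 0.1, -1.0]
opening: 0.22
grasp_force: 45.6
```

Holding the roller: the opening is 19 mm and the grip 46 N. Now I'll lift.

>>> {"op": "drive_tool", "data": {
  "translation": [
    [0,0,-0.1],
    [0,0,-0.2],
    [0,0,-0.32],
    [0,0,-0.36],
    [0,0,-0.36]
  ],
  "rotation": [
    [0,0,0],
    [0,0,0],
    [0,0,0],
    [0,0,0],
    [0,0,0]
  ],
  "claw": [1,1,1,1,1],
  "newtons": 60
}}

```text
clock: 8.35
tool_pos: [0.454, 0.253, 0.1834]
ee_rot: [[-0.041, 0.999, 0.002], [0.999, 0.041, -0.0], [-0.0, 0.002, -1.0]]
contact_force: [-0.0, 0.1, -1.1]
opening: 0.215
grasp_force: 60.0
```

```bash
cat >> h.py <<'E'
YAW=1.0; SEAT=np.array([.592,-.045,.108]); RS=Rt(35,YAW); N=-RS[:,2]
def tcp(h,off=.008): return SEAT+(h-off)*N   # TCP for roller centre h above seat
E
python3 - <<'E'
from h import *
s=read_state(); print(s['opening'],s['tool_pos']); print(tcp(.085)); go(tcp(.085),RS)
E
```

```text
0.21465957584979636 [0.45404659 0.25300411 0.1834444 ]
[ 0.54784134 -0.04577079  0.17107471]
shift [-0.6047  0.163   0.0252] turn [-0.1938 -0.0022  0.0072]
```

>>> {"op": "drive_tool", "data": {
  "translation": [
    [-0.605,0.163,0.025],
    [-0.605,0.163,0.025],
    [-0.605,0.163,0.025],
    [-0.605,0.163,0.025],
    [-0.605,0.163,0.025]
  ],
  "rotation": [
    [-0.194,-0.002,0.007],
    [-0.194,-0.002,0.007],
    [-0.194,-0.002,0.007],
    [-0.194,-0.002,0.007],
    [-0.194,-0.002,0.007]
  ],
  "claw": [1,1,1,1,1]
}}

```text
clock: 8.98
tool_pos: [0.5413, -0.0345, 0.165]
ee_rot: [[-0.023, 0.824, 0.567], [1.0, 0.019, 0.012], [-0.001, 0.567, -0.824]]
contact_force: [0.0, 1.2, 0.6]
opening: 0.214
grasp_force: 60.0
```

```bash
python3 - <<'E'
from h import *
s=read_state(); print(s['tool_pos'],s['q'][1]); go(tcp(.085),RS); go(tcp(.045),RS)
E
```

```text
[ 0.54129702 -0.0345167   0.16499454] -0.26982899771971125
shift [-0.0228  0.0172 -0.0029] turn [-0.0026 -0.0007  0.0015]
shift [-0.023   0.0179  0.0771] turn [-0.0026 -0.0007  0.0015]
```

>>> {"op": "drive_tool", "data": {
  "translation": [
    [-0.023,0.018,0.02],
    [-0.023,0.018,0.04],
    [-0.023,0.018,0.06],
    [-0.023,0.018,0.077],
    [-0.023,0.018,0.077]
  ],
  "rotation": [
    [-0.003,-0.001,0.001],
    [-0.003,-0.001,0.001],
    [-0.003,-0.001,0.001],
    [-0.003,-0.001,0.001],
    [-0.003,-0.001,0.001]
  ],
  "claw": [1,1,1,1,1]
}}

```text
clock: 9.6
tool_pos: [0.5737, -0.0447, 0.1419]
ee_rot: [[-0.016, 0.816, 0.577], [1.0, 0.014, 0.008], [-0.001, 0.577, -0.817]]
contact_force: [-0.3, -0.4, 0.2]
opening: 0.212
grasp_force: 60.0
```

```bash
python3 - <<'E'
from h import *
s=read_state(); print(s['tool_pos'],s['opening'],s['grasp_force']); go(tcp(.045),RS)
a=capture('side');w=capture('wrist'); m=masks_of(w,'roller'); A=masks_of(a,'roller')
for q in m[:1]: print(q['confidence'],ends(q['pixels']))
for q in A[:1]: print('side',q['confidence'],ends(q['pixels']))
c=s['tool_pos']+.008*N; print('exp ends side',[proj(a,c+o*RS[:,0]) for o in(-.085,.085)],'wrist',proj(w,c+.085*RS[:,0]))
x,y=proj(a,SEAT).astype(int)
f1=cv2.resize(a['frame'][y-50:y+30,x-40:x+40],(400,400),interpolation=2)
f2=cv2.resize(w['frame'][60:260,180:380],(400,400),interpolation=2)
cv2.imwrite('pics/j.png',cv2.cvtColor(np.hstack([f1,f2]),cv2.COLOR_RGB2BGR)); print(x,y)
E
```

```text
[ 0.57365629 -0.04473477  0.14185413] 0.21178919239650665 59.9997478723526
shift [-0.0012 -0.0088  0.0025] turn [ 0.0014  0.0007 -0.0002]
0.64 (array([277.40636173, 214.20145481]), array([277.2897565 , 103.99651919]), array([277.55006425, 350.01634721]))
side 0.72 (array([264.21582734, 212.00719424]), array([265.12498925, 198.93912441]), array([263.51329082, 222.10528153]))
exp ends side [array([264.19462257, 193.19296   ]), array([264.42175565, 220.55993862])] wrist [276.62244175 104.45907316]
255 220
```

View pics/j.png

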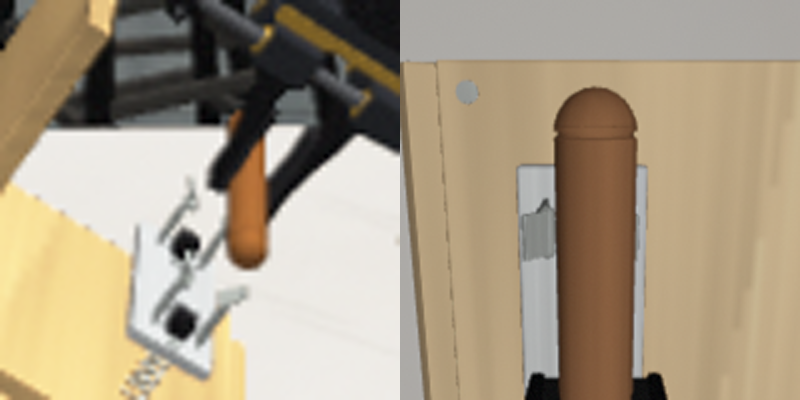

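In the side view (left half) the roller hangs over the open clips. The wrist view (right half) has the roller axis at column 278 and the carrier centre at about 271, so the roller sits about 5 mm too far up the slope. That agrees with the pose figures, so I'll correct it and come closer.

>>> {"op": "drive_tool", "data": {
  "translation": [
    [-0.001,-0.009,0.0],
    [-0.001,-0.009,0.01],
    [-0.001,-0.009,0.02],
    [-0.001,-0.009,0.03],
    [-0.001,-0.009,0.03]
  ],
  "rotation": [
    [0.001,0.001,0],
    [0.001,0.001,0],
    [0.001,0.001,0],
    [0.001,0.001,0],
    [0.001,0.001,0]
  ],
  "claw": [1,1,1,1,1]
}}

```text
clock: 10.42
tool_pos: [0.579, -0.0461, 0.1276]
ee_rot: [[-0.016, 0.818, 0.575], [1.0, 0.012, 0.01], [0.001, 0.575, -0.818]]
contact_force: [0.0, 0.4, -1.2]
opening: 0.213
grasp_force: 60.0
```

```bash
cat >> h.py <<'E'
def rep():
  s=read_state(); d=RS.T@(s['tool_pos']-SEAT); print('h',-d[2]*1e3+8,'xy',d[:2]*1e3,'Fpush',s['contact_force']@N,'Flat',s['contact_force']@RS[:,:2],s['opening'],s['clock'],'rot',np.degrees(Ro.from_matrix(RS.T@s['ee_rot']).as_rotvec()))
E
python3 - <<'E'
from h import *
rep(); go(tcp(.03),RS)
w=capture('wrist'); c=w['frame'][100:200,220:335]
cv2.imwrite('pics/k.png',cv2.cvtColor(cv2.resize(c,(460,400),interpolation=2),cv2.COLOR_RGB2BGR))
E
```

```text
h 31.530444691585576 xy [-0.87095598  0.54013107] Fpush -1.0275558167829861 Flat [ 0.44823179 -0.6662726 ] 0.21302072868853317 10.425 rot [-0.12987423  0.01826285  0.10786149]
shift [ 0.0017 -0.0011  0.0031] turn [ 0.0007 -0.0001 -0.0006]
```

View pics/k.png

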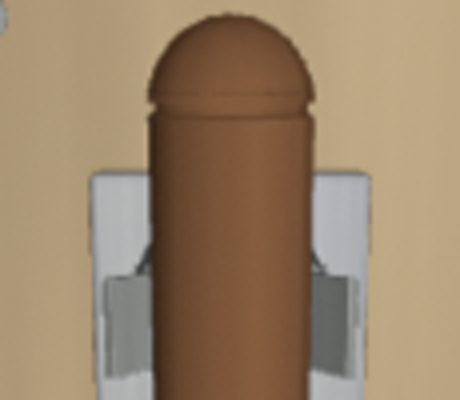

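The roller sits symmetrically between the two clip lips, at columns 105–150 and 312–355 of the crop. I'll start pressing in small steps.

>>> {"op": "drive_tool", "data": {
  "translation": [
    [0.001,0,0.01],
    [0.001,0,0.02],
    [0.001,0,0.03],
    [0.001,0,0.037],
    [0.001,0,0.041]
  ],
  "rotation": [
    [0,0,0],
    [0,0,0],
    [0,0,0],
    [0,0,0],
    [0,0,0]
  ],
  "claw": [1,1,1,1,1]
}}

```text
clock: 11.1
tool_pos: [0.5906, -0.0455, 0.1109]
ee_rot: [[-0.016, 0.818, 0.575], [1.0, 0.012, 0.01], [0.002, 0.575, -0.818]]
contact_force: [-2.3, 1.6, 0.4]
opening: 0.209
grasp_force: 60.0
```

```bash
python3 -c "
from h import *
rep()"
```

```text
h 11.236191156854773 xy [-0.43045723  0.49421617] Fpush 1.6439654526377445 Flat [ 1.59440198 -1.6291921 ] 0.20943053248047205 11.1 rot [-0.12630846  0.01950617  0.12628314]
```

>>> {"op": "drive_tool", "data": {
  "translation": [
    [0,0,0.003],
    [0,0,0.006],
    [0,0,0.009],
    [0,0,0.012],
    [0,0,0.012]
  ],
  "rotation": [
    [0,0,0],
    [0,0,0],
    [0,0,0],
    [0,0,0],
    [0,0,0]
  ],
  "claw": [1,1,1,1,1]
}}

```text
clock: 11.72
tool_pos: [0.5939, -0.0454, 0.1063]
ee_rot: [[-0.016, 0.818, 0.575], [1.0, 0.012, 0.01], [0.001, 0.576, -0.818]]
contact_force: [-6.1, 1.2, 2.8]
opening: 0.214
grasp_force: 60.0
```

```bash
python3 -c "
from h import *
rep()"
```

```text
h 5.573755122928164 xy [-0.44877857  0.55898758] Fpush 5.793844022521981 Flat [ 1.28432978 -3.36624285] 0.2139421030350803 11.725 rot [-0.13594029  0.01948801  0.11957618]
```

>>> {"op": "drive_tool", "data": {
  "translation": [
    [0,-0.001,0.003],
    [0,-0.001,0.006],
    [0,-0.001,0.008],
    [0,-0.001,0.008],
    [0,-0.001,0.008]
  ],
  "rotation": [
    [0,0,0],
    [0,0,0],
    [0,0,0],
    [0,0,0],
    [0,0,0]
  ],
  "claw": [1,1,1,1,1]
}}

```text
clock: 12.35
tool_pos: [0.596, -0.0454, 0.1033]
ee_rot: [[-0.016, 0.817, 0.576], [1.0, 0.012, 0.01], [0.002, 0.576, -0.817]]
contact_force: [-9.3, 0.8, 5.9]
opening: 0.214
grasp_force: 60.0
```

```bash
python3 -c "
from h import *
rep()"
```

```text
h 1.8936303345218297 xy [-0.45752168  0.58531124] Fpush 10.183773224956026 Flat [ 0.97125558 -4.20000183] 0.2136108815311566 12.35 rot [-0.18278114  0.02019555  0.12207461]
```

>>> {"op": "drive_tool", "data": {
  "translation": [
    [0,-0.003,0.001],
    [0,-0.003,0.002],
    [0,-0.003,0.003],
    [0,-0.003,0.004],
    [0,-0.003,0.004]
  ],
  "rotation": [
    [0,0,0],
    [0,0,0],
    [0,0,0],
    [0,0,0],
    [0,0,0]
  ],
  "claw": [1,1,1,1,1]
}}

```text
clock: 12.98
tool_pos: [0.5969, -0.0454, 0.1019]
ee_rot: [[-0.016, 0.816, 0.578], [1.0, 0.012, 0.01], [0.001, 0.578, -0.816]]
contact_force: [-8.0, -0.1, 8.0]
opening: 0.216
grasp_force: 60.0
```

```bash
python3 -c "
from h import *
rep()"
```

```text
h 0.21215520314049563 xy [-0.485962    0.52293875] Fpush 11.169857472465306 Flat [ 0.08338909 -1.92173119] 0.2161405580570741 12.975 rot [-0.32059624  0.01161994  0.11813992]
```

>>> {"op": "drive_tool", "data": {
  "translation": [
    [0,0,0.001],
    [0,0,0.002],
    [0,0,0.003],
    [0,0,0.004],
    [0,0,0.004]
  ],
  "rotation": [
    [0.001,0,0],
    [0.001,0,0],
    [0.001,0,0],
    [0.001,0,0],
    [0.001,0,0]
  ],
  "claw": [1,1,1,1,1]
}}

```text
clock: 13.6
tool_pos: [0.598, -0.0454, 0.1003]
ee_rot: [[-0.016, 0.818, 0.575], [1.0, 0.012, 0.01], [0.001, 0.576, -0.818]]
contact_force: [-8.2, -0.3, 8.6]
opening: 0.211
grasp_force: 60.0
```

```bash
python3 -c "
from h import *
rep()"
```

```text
h -1.732594956478282 xy [-0.49093568  0.51634546] Fpush 11.75956274507852 Flat [-0.13882854 -1.82578854] 0.21122404569921685 13.6 rot [-0.13696714  0.01209251  0.11189319]
```

>>> {"op": "drive_tool", "data": {
  "translation": [
    [0,0,0.001],
    [0,0,0.002],
    [0,0,0.003],
    [0,0,0.004],
    [0,0,0.004]
  ],
  "rotation": [
    [0,0,0],
    [0,0,0],
    [0,0,0],
    [0,0,0],
    [0,0,0]
  ],
  "claw": [1,1,1,1,1]
}}

```text
clock: 14.22
tool_pos: [0.5993, -0.0454, 0.0989]
ee_rot: [[-0.016, 0.818, 0.576], [1.0, 0.012, 0.01], [0.001, 0.576, -0.818]]
contact_force: [-9.6, 0.2, 9.1]
opening: 0.216
grasp_force: 60.0
```

```bash
python3 -c "
from h import *
rep()"
```

```text
h -3.611246650021867 xy [-0.56020709  0.72330428] Fpush 12.968264739997123 Flat [ 0.34383306 -2.65878786] 0.2159762645267769 14.225 rot [-0.15355231  0.00875056  0.11466307]
```

>>> {"op": "drive_tool", "data": {
  "translation": [
    [0,0,0.001],
    [0,-0.001,0.002],
    [0,-0.001,0.003],
    [0,-0.001,0.004],
    [0,-0.001,0.004]
  ],
  "rotation": [
    [0,0,0],
    [0,0,0],
    [0,0,0],
    [0,0,0],
    [0,0,0]
  ],
  "claw": [1,1,1,1,1]
}}

```text
clock: 14.85
tool_pos: [0.6004, -0.0454, 0.0974]
ee_rot: [[-0.016, 0.817, 0.577], [1.0, 0.012, 0.01], [0.001, 0.577, -0.817]]
contact_force: [-10.2, 0.9, 9.2]
opening: 0.21
grasp_force: 60.0
```

```bash
python3 - <<'E'
from h import *
rep(); a=capture('side'); w=capture('wrist')
x,y=proj(a,SEAT).astype(int)
f1=cv2.resize(a['frame'][y-40:y+40,x-40:x+40],(400,400),interpolation=2)
f2=cv2.resize(w['frame'][80:260,190:370],(400,400),interpolation=2)
cv2.imwrite('pics/l.png',cv2.cvtColor(np.hstack([f1,f2]),cv2.COLOR_RGB2BGR))
E
```

```text
h -5.446519388269955 xy [-0.58916246  0.80224829] Fpush 13.367268944431213 Flat [ 1.06252124 -3.05306183] 0.21022041442116143 14.85 rot [-0.21153192  0.0042601   0.11409938]
```

>>> {"op": "drive_tool", "data": {
  "translation": [
    [0,0,0.001],
    [0,-0.001,0.002],
    [0,-0.001,0.003],
    [0,-0.001,0.004],
    [0,-0.001,0.004]
  ],
  "rotation": [
    [0,0,0],
    [0,0,0],
    [0,0,0],
    [0,0,0],
    [0,0,0]
  ],
  "claw": [1,1,1,1,1]
}}

```text
clock: 15.58
tool_pos: [0.6016, -0.0455, 0.0952]
ee_rot: [[-0.016, 0.817, 0.577], [1.0, 0.012, 0.01], [0.001, 0.577, -0.817]]
contact_force: [-2.3, -0.5, 6.5]
opening: 0.213
grasp_force: 60.0
```

```bash
python3 -c "
from h import *
rep()"
```

```text
h -7.99450410163834 xy [-0.67498338  0.493787  ] Fpush 6.638737665055756 Flat [-0.45219482  1.79905817] 0.21316710572864442 15.575 rot [-0.23797594 -0.01259715  0.11122748]
```

It snapped: the force fell from 13.4 N to 6.6 N. I'll ease back with the spring and check.

>>> {"op": "drive_tool", "data": {
  "translation": [
    [0,0,-0.003],
    [0,0,-0.006],
    [0,0,-0.009],
    [0,0,-0.012],
    [0,0,-0.012]
  ],
  "rotation": [
    [0,0,0],
    [0,0,0],
    [0,0,0],
    [0,0,0],
    [0,0,0]
  ],
  "claw": [1,1,1,1,1]
}}

```text
clock: 16.2
tool_pos: [0.598, -0.0456, 0.0999]
ee_rot: [[-0.016, 0.817, 0.577], [1.0, 0.012, 0.01], [0.001, 0.577, -0.817]]
contact_force: [4.2, -0.5, 4.6]
opening: 0.213
grasp_force: 60.0
```

```bash
python3 - <<'E'
from h import *
rep(); a=capture('side'); w=capture('wrist')
x,y=proj(a,SEAT).astype(int)
f1=cv2.resize(a['frame'][y-40:y+40,x-40:x+40],(400,400),interpolation=2)
f2=cv2.resize(w['frame'][80:260,190:370],(400,400),interpolation=2)
cv2.imwrite('pics/m.png',cv2.cvtColor(np.hstack([f1,f2]),cv2.COLOR_RGB2BGR))
E
```

```text
h -2.041428272115537 xy [-0.6615236   0.28285227] Fpush 1.3538785176400534 Flat [-0.59109192  6.06458789] 0.21313813840995266 16.2 rot [-0.2239531  -0.01199039  0.11853153]
```

View pics/m.png

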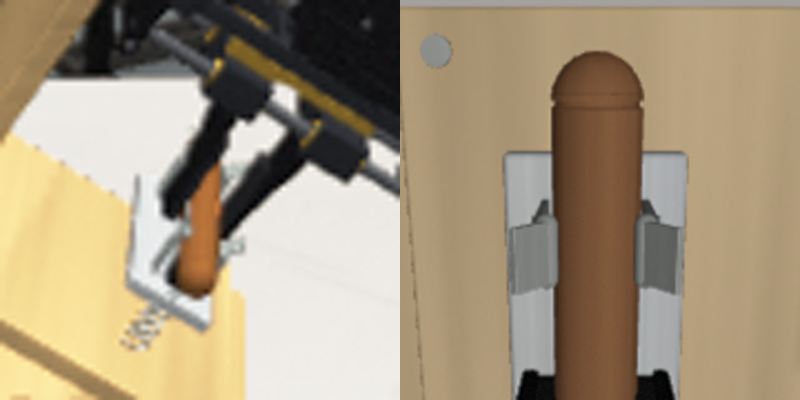

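In both views the roller lies inside the clips, and the left clip's lips (about columns 555 and 640 of the picture) close over it. I'll relieve the sideways load, then let go.

>>> {"op": "drive_tool", "data": {
  "translation": [
    [0,0.003,0],
    [0,0.003,0],
    [0,0.003,0],
    [0,0.003,0],
    [0,0.003,0]
  ],
  "rotation": [
    [0,0,0],
    [0,0,0],
    [0,0,0],
    [0,0,0],
    [0,0,0]
  ],
  "claw": [1,1,0.5,0.5,0.5]
}}

```text
clock: 16.92
tool_pos: [0.5951, -0.0448, 0.0964]
ee_rot: [[-0.017, 0.822, 0.569], [1.0, 0.013, 0.011], [0.002, 0.569, -0.822]]
contact_force: [0.2, -0.0, 0.3]
opening: 0.456
grasp_force: 0.0
```

>>> {"op": "drive_tool", "data": {
  "translation": [
    [0,0,-0.02],
    [0,0,-0.05],
    [0,0,-0.09],
    [0,0,-0.12],
    [0,0,-0.12]
  ],
  "rotation": [
    [0,0,0],
    [0,0,0],
    [0,0,0],
    [0,0,0],
    [0,0,0]
  ],
  "claw": [0.5,0.5,0.5,0.5,0.5]
}}

```text
clock: 17.55
tool_pos: [0.5631, -0.046, 0.1496]
ee_rot: [[-0.016, 0.818, 0.575], [1.0, 0.012, 0.01], [0.001, 0.575, -0.818]]
contact_force: [0.6, 0.8, 0.4]
opening: 0.502
grasp_force: 0.0
```

```bash
python3 - <<'E'
from h import *
rep(); a=capture('side'); w=capture('wrist'); b=capture('top')
mw=masks_of(w,'roller'); ma=masks_of(a,'roller')
Ew=ends(mw[0]['pixels']);Ea=ends(ma[0]['pixels'])
print('axis wrist deg',np.degrees(np.arctan2(*(Ew[2]-Ew[1]))),'cent',Ew[0],'side',Ea)
print('exp side ends', [proj(a,SEAT+o*RS[:,0]) for o in(-.085,.085)],'wrist top end',proj(w,SEAT+.085*RS[:,0]),Ew[1])
print('bystanders',[plane(b,masks_of(b,q)[0]['point'],z)[:2] for q,z in [('wax_disc',.009),('spool',.03),('dark_bottle',.1)]])
x,y=proj(a,SEAT).astype(int)
f1=cv2.resize(a['frame'][y-40:y+40,x-40:x+40],(400,400),interpolation=2)
f2=cv2.resize(w['frame'][100:300,180:380],(400,400),interpolation=2)
cv2.imwrite('pics/n.png',cv2.cvtColor(np.hstack([f1,f2]),cv2.COLOR_RGB2BGR))
E
```

```text
h 58.65678367777836 xy [-0.51127435  0.23224971] Fpush 0.01573293332894276 Flat [0.80070853 0.7144791 ] 0.5020025457144256 17.55 rot [-0.11598917  0.00679969  0.11372891]Traceback (most recent call last):
  File "<stdin>", line 4, in <module>
IndexError: list index out of range
```

I've used all ten picture views, so the last check will be by numbers only.

```bash
python3 - <<'E'
from h import *
a=capture('side'); w=capture('wrist'); b=capture('top')
def seg(p,c,r=60):
  h=cv2.cvtColor(p['frame'],cv2.COLOR_RGB2HSV); m=((h[...,0]<14)&(h[...,1]>110)&(h[...,2]>50)).astype(np.uint8)
  y,x=np.mgrid[:420,:560]; m[np.hypot(x-c[0],y-c[1])>r]=0
  n,l,st,_=cv2.connectedComponentsWithStats(m); k=1+np.argmax(st[1:,4]); return l==k
for nm,p,r in(('side',a,30),('wrist',w,120),('top',b,40)):
  ms=masks_of(p,'roller'); print(nm,[(q['confidence'],ends(q['pixels'])[0].round(1),int(q['pixels'].sum())) for q in ms])
  m=seg(p,proj(p,SEAT),r); E_=ends(m); print(' colour',int(m.sum()),[e.round(1) for e in E_],'exp',proj(p,SEAT).round(1),[proj(p,SEAT+o*RS[:,0]).round(1) for o in(-.085,.085)])
  if nm=='wrist':
    for r in range(100,250,15):
      c=np.nonzero(m[r])[0]
      if len(c): print(r,c.min(),c.max(),(c.min()+c.max())/2)
    e=SEAT+.05*RS[:,0]
    print('exp width px', 2*.01*315/np.linalg.norm(e+w['R'].T@w['t']))
print('bystanders',[[plane(b,q['point'],z)[:2] for q in masks_of(b,n)[:1]] for n,z in [('wax_disc',.009),('spool',.03),('dark_bottle',.1)]])
E
```

```text
side [(0.67, array([254.8, 224.4]), 291)]
 colour 62 [array([254. , 231.7]), array([257.2, 224.1]), array([251.6, 237.4])] exp [255.4 221. ] [array([255.8, 207.4]), array([254.9, 236.4])]
wrist [(0.7, array([279.7, 204.9]), 5366)]
 colour 4570 [array([279.9, 199.2]), array([280.5, 112.9]), array([279.3, 290.1])] exp [279.3 232.4] [array([279.2, 332.8]), array([279.3, 106.9])]
115 268 292 280.0
130 266 294 280.0
145 267 294 280.5
160 267 293 280.0
175 269 292 280.5
190 267 293 280.0
205 267 292 279.5
220 267 292 279.5
235 267 292 279.5
exp width px 29.635965254088433
top [(0.63, array([291.8, 189.2]), 241)]
 colour 80 [array([272.7, 189.9]), array([264.9, 189.2]), array([282.1, 190.7])] exp [295.6 188.8] [array([327.4, 188.2]), array([263.8, 189.4])]
bystanders [[array([ 0.68866487, -0.04416436])], [array([ 0.43155665, -0.29031746])], [array([0.59062864, 0.19220896])]]
```

```bash
python3 - <<'E'
from h import *
a=capture('side');b=capture('top')
for p in(a,b):
  m=masks_of(p,'roller')[0]['pixels']; print([e.round(1) for e in ends(m)])
  if p is a:
    for r in range(202,242,3):
      c=np.nonzero(m[r])[0]; print(r,(c.min(),c.max()) if len(c) else None, 'exp axis',np.interp(r,[207.4,236.4],[255.8,254.9]).round(1))
E
```

```text
[array([254.6, 224. ]), array([255.5, 206. ]), array([254. , 238.1])]
202 None exp axis 255.8
205 None exp axis 255.8
208 (np.int64(254), np.int64(258)) exp axis 255.8
211 (np.int64(253), np.int64(258)) exp axis 255.7
214 (np.int64(251), np.int64(258)) exp axis 255.6
217 (np.int64(251), np.int64(258)) exp axis 255.5
220 (np.int64(251), np.int64(258)) exp axis 255.4
223 (np.int64(252), np.int64(258)) exp axis 255.3
226 (np.int64(252), np.int64(259)) exp axis 255.2
229 (np.int64(250), np.int64(259)) exp axis 255.1
232 (np.int64(249), np.int64(259)) exp axis 255.0
235 (np.int64(249), np.int64(259)) exp axis 254.9
238 (np.int64(251), np.int64(257)) exp axis 254.9
241 None exp axis 254.9Traceback (most recent call last):
  File "<stdin>", line 4, in <module>
IndexError: list index out of range
```

The roller's axis in the side view matches the expected seated axis to within a pixel over its whole length, so both ends are home.

```bash
python3 -c "
from bench import *
print(sign_off())"
```

```text
the job is handed in; nothing more can be done
None
```

I pressed the roller into both clips, let go and handed the job in at about 18 s; the force dropped from 13 N to 7 N at the snap, and the side view shows the roller seated along its length. The spool and bottle show no real movement; the wax disc didn't show up in the last check, but the arm never went near it.

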